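# Find the light side of a desk-fan wheel on a roller stand

### The job

Take the white fan wheel out of its leaning rack and lower its axle onto the rollers of the balancing stand, without dropping it. Let go so that the wheel turns freely, and wait until its heavy side (orange dot) has come to rest at the bottom. Then, leaving the wheel as it settled, swing the stand's pointer by its red grip all the way over to its stop, so that it lies level and points at the light spot on top, and let go; leave the mug, mouse and screwdriver alone.

Things in the scene. Friction and masses are not known exactly. Their poses are not given: they have to be found in the camera images.
- wheel_mid (a point): Centre of the loose white fan wheel: a drum 104 mm in diameter and 28 mm wide with flat faces, about 0.3 to 0.45 kg, on a steel axle 12 mm thick that reaches 56 mm either side of the centre. z: along the axle. At the start it leans in the rack.
- heavy (a point): Heavy spot of the wheel, marked by a 14 mm orange dot flush on both faces: a point 41 mm from the axle, midway between the faces, fixed in the wheel and turning with it. x: from the axle outward through the spot. At the start it is 45 to 166 degrees round from the rim's lowest point. Heavy side down means that it is straight below the wheel's centre.
- rack: White rack fixed to the desk; origin at the centre of the wheel it holds. The wheel's plane leans 30 degrees from vertical, top edge towards the robot. x: down the slope, in that plane; z: out of the wheel's upper face, away from the robot. Two rails 72 mm apart under the lower face and two ledges under the rim leave the rim's top free to pinch across 28 mm and draw out along -x.
- stand_seat (a point): Where the wheel's centre belongs on the fixed balancing stand: 85 mm above the desk, on the axle line, midway between two pairs of rollers. x: along the resting axle (either end may point to +x), level; y level; z up. The wheel rests only by its axle. Only the pointer and its post stand higher than this point. Base 130 (x) by 205 mm (y).
- roller (a point): Centre of one of the four steel rollers, 28 mm in diameter, axes along the stand's x, freely turning, slightly damped. They lie 40 mm either side of stand_seat along x and 14.5 mm either side along y, 14 mm below it; the axle rests in the groove between the two of each pair. A wheel let go swings and comes to rest, heavy side down, in about 1.5 to 4 s.
- pointer_hinge (a point): Point on the pointer's hinge axis level with the middle of the red grip: 115 mm to the stand's -y side of stand_seat, 75 mm to its -x side, 152 mm above the desk. The hinge axis is parallel to the stand's x. A post carries it.
- pointer_knob (a point): Middle of the pointer's red round grip, a rod 12 mm thick parallel to the hinge axis and 115 mm from it. The grip goes on 22 mm beyond this point, away from the wheel; the 8 mm steel arm lies 30 mm from it on the other side. With the pointer down this point is 152 mm above the desk, 75 mm to the stand's -x side of stand_seat; the pointer's tip is then 10 mm above the rim.
- pointer (a joint): Angle of the pointer (rad): 0 = down against its stop, level, reaching over the top of the wheel (towards the stand's +y); pi/2 = straight up; it starts at 1.75 to 2.15, leaning away from the wheel. Positive turns about +x of stand_seat. Stays where it is left (stiff hinge, about 0.06 N m).
- mug_rim (a point): Bystander: centre of the mouth of a white mug, 80 mm in diameter, 92 mm high.
- mouse: Bystander: black computer mouse, 105 x 60 x 33 mm; origin at the centre of its underside.
- driver: Bystander: screwdriver lying on the desk beyond the work; origin at the centre of its underside.

How it is judged (in metres and radians):
On the way, in this order (a step that is already met when the one before it is completed fails the run):
1. the wheel's axle rests on the rollers of the stand (x of wheel_mid in the frame of stand_seat between -0.011 and 0.011 m and y of wheel_mid in the frame of stand_seat between -0.004 and 0.004 m and z of wheel_mid in the frame of stand_seat between -0.004 and 0.004 m), for 0.1 s.
2. the wheel, let go on the rollers, has come to rest with its heavy side down, the pointer still being up (angle between heavy's own x axis and vertical above 2.94 rad and angular speed of wheel below 0.2 rad/s and contact force between wheel and the arm below 0.05 N and contact force between wheel and the fingers below 0.05 N and distance between wheel_mid and stand_seat below 0.013 m and value of joint pointer above 0.8 rad), for 0.3 s.
3. the pointer is swung over to its stop above the wheel (value of joint pointer below 0.08 rad), for 0.1 s.
At the end, for the whole second after the job is handed in: The wheel rests with its axle on all four rollers (centre within 13 mm of the seat, no more than 4 mm above it, axle within 0.12 rad of the stand's axle line), still, its heavy side within 0.2 rad of straight down; the pointer is within 0.08 rad of its stop; both released (value of joint pointer below 0.08 rad and angle between heavy's own x axis and vertical above 2.94 rad and angular speed of wheel below 0.2 rad/s and distance between wheel_mid and stand_seat below 0.013 m and angle between the z axis of wheel_mid and the x axis of stand_seat, either way round below 0.12 rad and z of wheel_mid in the frame of stand_seat below 0.004 m); the robot touches nothing.
It fails at once if the wheel is dropped: falls freely from more than about 10 mm (linear speed of wheel above 0.45 m/s and contact force between wheel and the fingers below 0.05 N).
It fails at once if the mug is moved by more than 30 mm (distance of mug_rim from where it was at the start of the episode above 0.03 m).
It fails at once if the mouse is moved by more than 30 mm (distance of mouse from where it was at the start of the episode above 0.03 m).
It fails at once if the screwdriver is moved by more than 30 mm (distance of driver from where it was at the start of the episode above 0.03 m).
It also fails if it takes over 64 s, if anything falls off the work surface, if the arm or the gripper's body presses on something with over 40 N, if the wrist force passes 120 N, or if a joint passes its speed limit or range.

### The arm

A 6-joint arm with a two-finger parallel gripper is mounted at the origin on the work surface. World frame = base frame: x ahead of the robot, y to its left, z up, the work surface at z = 0. Lengths are in m, angles in degrees, forces in N, time in s.
With the tool pointing down it reaches from about 0.3 to 0.75 m from the base axis. Payload 8.5 kg.
Tool frame: the origin (TCP) lies on the mounting face of the last link; the fingertips stand 173 mm ahead of it and the grasp point (between the pads) lies 155 mm ahead of it (env.tips_ahead is the distance from the TCP to the fingertips, in m); x points along the fingers, z is the direction in which the jaws open and shut, and the axes are right-handed (so a half turn about x gives the same grasp; the last joint's range is limited). The gripper opens to 85 mm and grips with 20 to 120 N. Pads are 22 mm wide; open, the fingers measure 114 mm over their backs; the gripper's body (76 mm by 85 mm) begins 54 mm behind the grasp point. The pads swing forward as they close: fully open they stand 13 mm farther back than shut.
Start: joints at [-76.392, 21.807, 74.336, -0, 83.858, -12.336], TCP at [0.241, -0.495, 0.405] pointing down, gripper open.
Joint ranges: [-178.18, 178.18], [-50.72, 133.34], [12.68, 142.11], [-81.47, 261.47], [9.98, 163.14], [-165.26, 165.26]. Speed limits (degrees/s): [136.94, 136.94, 180, 180, 180, 180].

### API

Orientations are given as a 3x3 rotation matrix whose columns are the frame's x, y, z axes.
In Python, from rig import env, optics gives the robot as it stands.
- The arm moves only by the shell command python3 -m inch 'ROWS' [FORCE]. ROWS is JSON, a list of rows, each a list of 3 entries, a list of its own where there are three numbers: the closure, from -1 (fully open) to 1 (shut), then the shift along the tool's x, y, z in units of 30 mm (1.0 is 30 mm), then the turn about the tool's x in units of 5 degrees (1.0 is 5 degrees). In form: [[hand, [x, y, z], yaw], ...]. A call has exactly 8 rows; each row shifts and turns the commanded pose from where the row before left it, along the tool's axes as they then stand; what a row does not reach is not made up. A row lasts 1/12 s, in which the tool goes at most 41.7 mm and 7.16 degrees, less where a joint would pass 70% of its speed; a pose out of reach is approached as far as the arm can. A call is refused whole if a number of a shift passes 1 or a number of a turn 1, either way. A call with a gripper value outside its range is refused whole. The fingers move at their own pace and stop on an object; FORCE is the grip in N (left out, the last holds). Time passes only in rows, so rows that do not move let the fingers close, or fill a call up. It gives the time, the measured TCP pose, the force and the opening at its end, in the units of the state.
- env.observe(): the state, without advancing time (a new reading comes with each control period).
- optics.get_image(name): name is "scene" or "top"; returns the picture (400x640x3 uint8, red, green, blue); there is no depth.
- optics.camera_params(name): a dict with "fx", "fy", "cx", "cy" (pixels), "k1" (the pictures are not rectified: a ray, as slopes to the right and down, at radius r is drawn at 1 + k1 r^2 times it, then the intrinsics apply), "xyz" and "rotation" of the camera in the world. Camera axes: x right, y down, z forward; pixel columns grow to the right and rows downward; lengths in m; the calibration is good to about 2 mm. A picture is of the moment at which its call begins. camera_params takes no time and is no camera call.
- env.close_job(): hands the job in, once; it reports no verdict.
The state is a dict: "time_s": time; "q": joint angles; "qvel": joint speeds; "joint_efforts": joint torques, N m; "position": TCP position; "tool_rot": TCP orientation; "ft_force": force on the tool from outside, world axes, zero at the start; "wrist_torque": the same for the moment, N m; "grip_width": finger opening in m.
Only numpy, scipy, OpenCV 4.12 (cv2) and the standard library are available. Lean on these libraries where they do the work, as an engineer would, in place of code of your own. Each camera call takes 0.05 s, during which the arm holds its last target.

## Working session

There is one attempt and no reset: what is moved stays moved. The work goes in short steps, Python scripts to look and compute and a shell command to move; the robot and the scene stay as the last step left them, time stands still between calls to the robot, and variables do not carry over. Pictures are saved under pics/ and viewed, and the job is handed in when it is done.

```bash
ls; mkdir -p pics
python3 - <<'E'
from rig import env, optics
import cv2
for n in("scene","top"):
    im=optics.get_image(n); cv2.imwrite(f"pics/{n}0.png",im[:,:,::-1]); print(n,optics.camera_params(n))
print(env.observe())
E
```

```text
pics
scene {'fx': 435.9897651712499, 'fy': 435.9897651712499, 'cx': 315.3937855205152, 'cy': 194.48757704011857, 'k1': -0.0961822917469566, 'xyz': array([ 1.02885206, -0.41446623,  0.81652666]), 'rotation': array([[ 0.76607255,  0.46206317, -0.44680026],
       [ 0.64258344, -0.56658626,  0.51581637],
       [-0.01481114, -0.68225921, -0.73096033]])}
top {'fx': 381.08163094983536, 'fy': 381.08163094983536, 'cx': 323.36743685061606, 'cy': 199.38093102252296, 'k1': 0.027888106557938195, 'xyz': array([0.405281  , 0.05654675, 1.06712339]), 'rotation': array([[-0.11279865, -0.96683737,  0.22913307],
       [-0.99360476,  0.11094148, -0.02101358],
       [-0.00510365, -0.23003802, -0.97316826]])}
{'time_s': 0.1, 'q': array([-7.63910513e+01,  2.18365984e+01,  7.43774809e+01,  2.12393669e-04,
        8.38584794e+01, -1.23374356e+01]), 'qvel': array([-0.05023571, -0.14768587, -0.18993486,  0.03856455,  0.00848949,
       -0.02996727]), 'joint_efforts': array([ 3.95933079e-03, -4.49220085e+01, -2.31656617e+01, -1.43715874e-04,
        3.63534513e-03, -7.42071535e-06]), 'position': array([ 0.24061621, -0.49453223,  0.40419561]), 'tool_rot': array([[-2.94390891e-04,  8.99204083e-01,  4.37529349e-01],
       [ 1.23169927e-03,  4.37529362e-01, -8.99203281e-01],
       [-9.99999198e-01,  2.74187325e-04, -1.23635367e-03]]), 'ft_force': array([0.51376489, 0.38183114, 0.13421119]), 'wrist_torque': array([-0.02355501,  0.00744068,  0.02323235]), 'grip_width': 0.08529566030768015}
```

View pics/scene0.png

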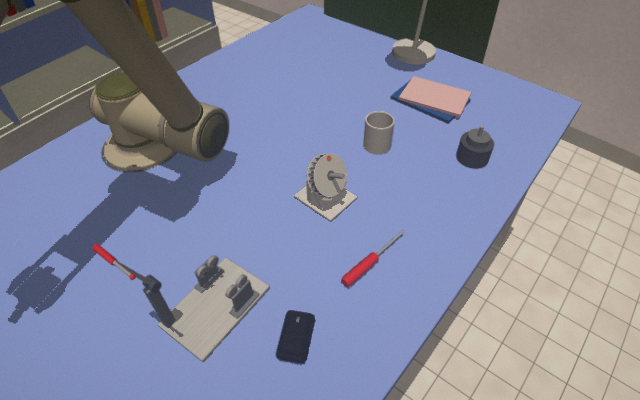

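View pics/top0.png

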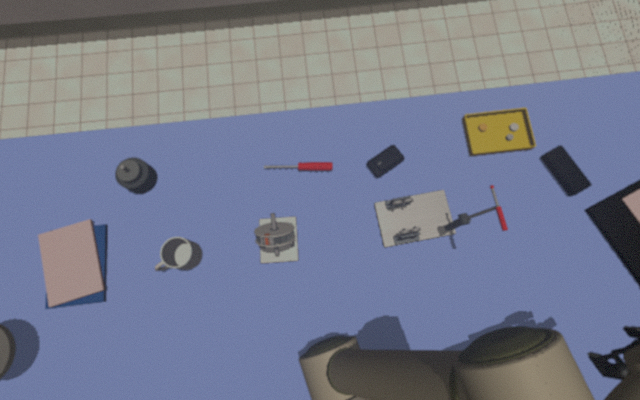

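Run:
```python
import cv2
s=cv2.imread("pics/scene0.png");t=cv2.imread("pics/top0.png")
f=lambda im,x,y,w,h,k:cv2.resize(im[y:y+h,x:x+w],None,fx=k,fy=k,interpolation=cv2.INTER_CUBIC)
cv2.imwrite("pics/c1.png",f(s,80,230,200,140,4))
cv2.imwrite("pics/c2.png",f(t,360,170,160,90,5))
cv2.imwrite("pics/c3.png",f(s,280,140,90,80,7))
cv2.imwrite("pics/c4.png",f(t,240,200,80,70,8))
```

```text
(no output)
```

View pics/c1.png

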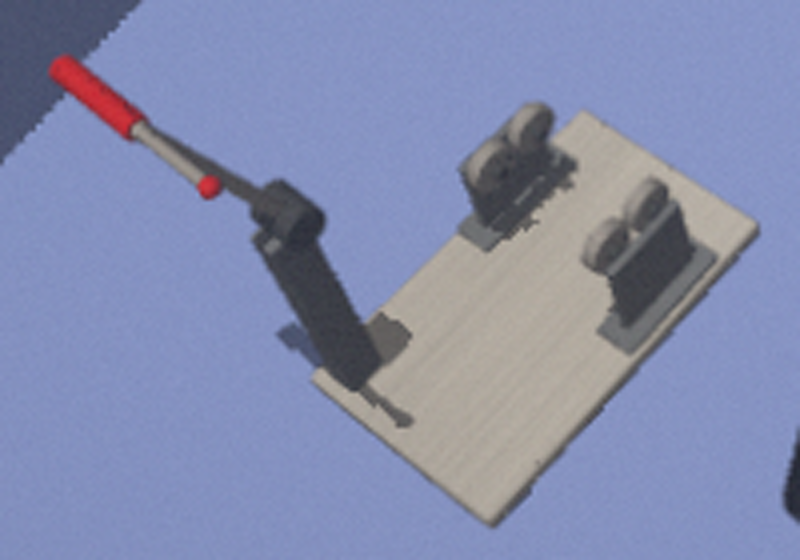

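View pics/c2.png

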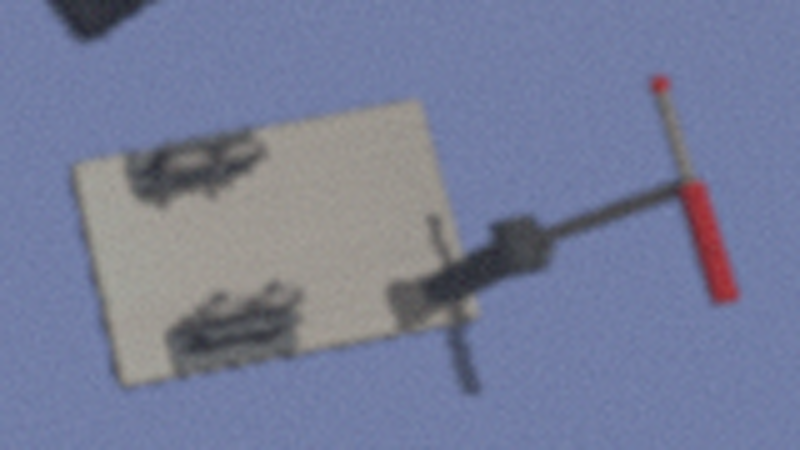

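View pics/c3.png

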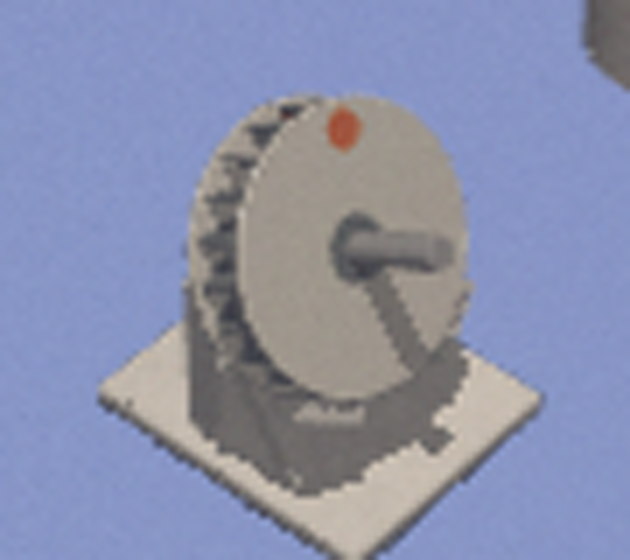

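View pics/c4.png

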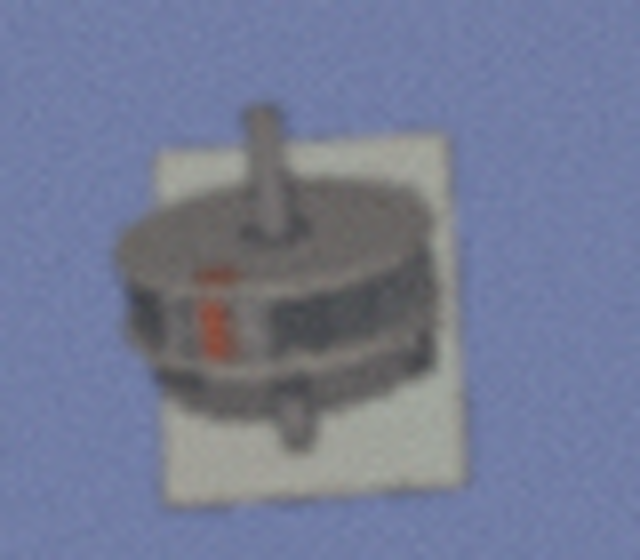

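```bash
cat > h.py <<'E'
import numpy as np
from scipy.optimize import least_squares
import json
from rig import env, optics
P={n:optics.camera_params(n) for n in("scene","top")}
def proj(n,X):
    c=P[n]; p=(np.atleast_2d(X)-c['xyz'])@c['rotation']; s=p[:,:2]/p[:,2:]
    s=s*(1+c['k1']*(s**2).sum(1,keepdims=True)); return s*[c['fx'],c['fy']]+[c['cx'],c['cy']]
def Rz(a): return np.array([[np.cos(a),-np.sin(a),0],[np.sin(a),np.cos(a),0],[0,0,1]])
E
cat > fit.py <<'E'
from h import *
T=lambda l:np.array(l)/5.+[360,170]
S=lambda l:np.array(l)/4.+[80,230]
tb=T([(75,165),(418,100),(478,315),(122,385)])   # +x+y, +x-y, -x-y, -x+y
sb=S([(760,230),(492,522),(315,378),(585,112)])
sr=S([(490,168),(533,128),(607,243),(648,205)])
st=S([(208,187),(62,68)]); tt=T([(659,85),(725,298)])
def model(p):
    x,y,a,h,yo,th,t=p
    W=lambda L:np.array(L)@Rz(a).T+[x,y,0.085]
    z=h-.085
    B=W([(.065,.1025+yo,z),(.065,-.1025+yo,z),(-.065,-.1025+yo,z),(-.065,.1025+yo,z)])
    R=W([(-.04+t,-.0145,-.014),(-.04+t,.0145,-.014),(.04+t,-.0145,-.014),(.04+t,.0145,-.014)])
    k=[-.115+.115*np.cos(th),.067+.115*np.sin(th)]
    K=W([(0,*k),(-.097,*k)])
    return B,R,K
def res(p):
    B,R,K=model(p)
    return np.concatenate([proj("top",B)-tb,proj("scene",B)-sb,proj("scene",R)-sr,proj("scene",K)-st,proj("top",K)-tt]).ravel()
s=least_squares(res,[.5,-.15,.1,.01,-.03,1.95,.004],loss='soft_l1')
print(s.x.round(4)); print(res(s.x).reshape(-1,2).round(1))
E
python3 fit.py
```

```text
[ 5.7080e-01 -1.7920e-01  7.7400e-02  2.6000e-03 -3.6700e-02  1.8844e+00
  1.5000e-03]
[[-1.3 -0.6]
 [-0.1 -0.8]
 [ 0.1  0.3]
 [-0.4  0.2]
 [ 0.4 -0.8]
 [-0.1  1.4]
 [-0.7  0.6]
 [ 0.  -0.2]
 [ 0.6 -0.7]
 [-0.2 -0.3]
 [ 0.2  0.7]
 [-0.2 -0.2]
 [ 0.  -0.6]
 [-0.5 -0.9]
 [ 0.6 -0.8]
 [ 0.9  0. ]]
```

```bash
cat > fitw.py <<'E'
from h import *
T=lambda x,y:(x/8+240,y/8+200)
S=lambda x,y:(x/7+280,y/7+140)
ph=np.linspace(0,2*np.pi,361)
def geo(p):
    x,y,z,a=p; R=Rz(a); c=np.array([x,y,z]); q=np.pi/6
    n=R@[np.cos(q),0,np.sin(q)]; t=R@[-np.sin(q),0,np.cos(q)]; l=R@[0,1,0]
    return c,n,t,l
def pred(p):
    c,n,t,l=geo(p)
    C=lambda o:c+o*n+.052*(np.cos(ph)[:,None]*t+np.sin(ph)[:,None]*l)
    u=proj("scene",C(.014)); v=proj("top",C(.014)); w=proj("top",C(-.014))
    e=lambda o,nm:proj(nm,c+o*n)[0]
    return np.array([u[:,0].min(),u[:,0].max(),u[:,1].min(),u[:,1].max(),*e(.055,"scene"),
      v[:,0].min(),v[:,0].max(),v[:,1].min(),w[:,1].max(),*e(.056,"top"),*e(-.056,"top")])
obs=np.array([S(240,0)[0],S(468,0)[0],S(0,95)[1],S(0,403)[1],*S(440,252),T(117,0)[0],T(432,0)[0],T(0,178)[1],T(0,418)[1],*T(262,108),*T(297,446)])
s=least_squares(lambda p:pred(p)-obs,[.5,.15,.08,.1],loss='soft_l1')
print(s.x.round(4));print((pred(s.x)-obs).round(1))
E
python3 fitw.py
```

```text
[ 0.5585  0.1719  0.0787 -0.025 ]
[-0.4 -0.5  0.2 -0.3 -0.4  0.3 -0.7  0.1  0.3 -4.3 -0.5  0.9  0.  -1.5]
```

```bash
cat >> h.py <<'E'
def unproj(n,uv,z):
    c=P[n]; s=(np.array(uv,float)-[c['cx'],c['cy']])/[c['fx'],c['fy']]; u=s.copy()
    for _ in range(20): u=s/(1+c['k1']*(u**2).sum(-1,keepdims=True))
    d=np.concatenate([u,np.ones(u.shape[:-1]+(1,))],-1)@c['rotation'].T
    return c['xyz']+d*((z-c['xyz'][2])/d[...,2:])
E
python3 - <<'E'
from h import *
c=np.array([(155,155),(447,135),(467,485),(167,505)])/8+[240,200]
w=unproj("top",c,.005);print(w.round(4), w.mean(0))
for i,j in((0,1),(3,2),(0,3),(1,2)): d=w[j]-w[i];print(np.linalg.norm(d),np.degrees(np.arctan2(d[1],d[0])))
print(env.observe()['tool_rot'].round(3), env.tips_ahead)
# heavy spot angle
E
```

```text
[[0.6182 0.22   0.005 ]
 [0.6136 0.1168 0.005 ]
 [0.4908 0.1217 0.005 ]
 [0.4958 0.2249 0.005 ]] [0.55460559 0.17083498 0.005     ]
0.10336761890674993 -92.56208042628163
0.10335007207281706 -92.78129714646417
0.1225605400494064 177.7213327324017
0.12295586828879636 177.71189230756465
[[-0.     0.899  0.438]
 [ 0.001  0.438 -0.899]
 [-1.     0.    -0.001]] 0.1734
```

```bash
python3 -m inch '[[0,[-0.3,0,0],-1],[0,[-0.3,0,0],-1],[0,[-0.3,0,0],-1],[0,[-0.3,0,0],-1],[0,[-0.2,0,0],-1],[0,[0,0,0],-1],[0,[0,0,0],-1],[0,[0,0,0],-1]]' 20
python3 -m inch '[[0,[0,0,0],-1],[0,[0,0,0],-1],[0,[0,0,0],-1],[0,[0,0,0],-1],[0,[0,0,0],-0.36],[0,[0,0,0],0],[0,[0,0,0],0],[0,[0,0,0],0]]' 20
cat >> h.py <<'E'
def delta(x,y,z,yaw=None):
    o=env.observe(); R=o['tool_rot']; d=(np.array([x,y,z])-o['position'])@R/.03
    za=np.degrees(np.arctan2(R[1,2],R[0,2])); print('t',o['time_s'].__round__(2),'pos',o['position'].round(4),'zang',za.round(2),'w',round(o['grip_width'],4),'f',o['ft_force'].round(1))
    print('units',d.round(2), 'turn', None if yaw is None else round((za-yaw)/5,2))
E
python3 -c "
from h import *
delta(.539,.1727,.36,-2.2)"
```

```text
time_s: 0.77
position: [0.2406, -0.4945, 0.4464]
tool_rot: [[-0.0, 0.404, 0.915], [0.001, 0.915, -0.404], [-1.0, 0.001, -0.0]]
ft_force: [0.9, 0.3, 0.3]
grip_width: 0.0426
time_s: 1.43
position: [0.2406, -0.4946, 0.4465]
tool_rot: [[-0.0, 0.04, 0.999], [0.0, 0.999, -0.04], [-1.0, 0.0, -0.0]]
ft_force: [0.3, 0.1, -0.1]
grip_width: 0.0427
t 1.43 pos [ 0.2406 -0.4946  0.4465] zang -2.32 w 0.0427 f [ 0.3  0.1 -0.1]
units [ 2.89 22.63  9.04] turn -0.02
```

```bash
python3 -m inch '[[0,[0,0.94,0.38],0],[0,[0,0.94,0.38],0],[0,[0,0.94,0.38],0],[0,[0,0.94,0.38],0],[0,[0,0.94,0.38],0],[0,[0,0.94,0.38],0],[0,[0,0.94,0.38],0],[0,[0,0.94,0.38],0]]' 
python3 -m inch '[[0,[0,0.94,0.38],0],[0,[0,0.94,0.38],0],[0,[0,0.94,0.38],0],[0,[0,0.94,0.38],0],[0,[0,0.94,0.38],0],[0,[0,0.94,0.38],0],[0,[0,0.94,0.38],0],[0,[0,0.94,0.38],0]]' 
python3 -m inch '[[0,[0.3,0.94,0.38],0],[0,[0.4,0.94,0.38],0],[0,[0.4,0.94,0.38],0],[0,[0.4,0.94,0.38],0],[0,[0.4,0.94,0.38],0],[0,[0.4,0.94,0.38],0],[0,[0.4,0.94,0.38],0],[0,[0,0.94,0.38],0]]'
python3 - <<'E'
from h import *
import cv2
delta(.539,.1727,.36,-2.2)
a=optics.get_image("scene")[90:230,250:400];b=optics.get_image("top")[170:290,210:360]
cv2.imwrite("pics/p1.png",np.hstack([cv2.resize(a,(400,373)),cv2.resize(b,(400,373))])[:,:,::-1])
E
```

```text
time_s: 2.1
position: [0.3409, -0.2713, 0.4468]
tool_rot: [[0.0, 0.041, 0.999], [-0.0, 0.999, -0.041], [-1.0, -0.0, 0.0]]
ft_force: [0.8, 0.1, -0.3]
grip_width: 0.0423
time_s: 2.77
position: [0.4409, -0.0493, 0.4469]
tool_rot: [[0.0, 0.04, 0.999], [-0.0, 0.999, -0.04], [-1.0, -0.0, 0.0]]
ft_force: [0.2, 0.1, -0.2]
grip_width: 0.0427
time_s: 3.43
position: [0.5408, 0.1725, 0.3633]
tool_rot: [[-0.004, 0.04, 0.999], [-0.0, 0.999, -0.04], [-1.0, -0.001, -0.004]]
ft_force: [-0.2, -0.4, 0.5]
grip_width: 0.0425
t 3.43 pos [0.5408 0.1725 0.3633] zang -2.3 w 0.0425 f [-0.2 -0.4  0.5]
units [ 0.11  0.   -0.06] turn -0.02
```

View pics/p1.png

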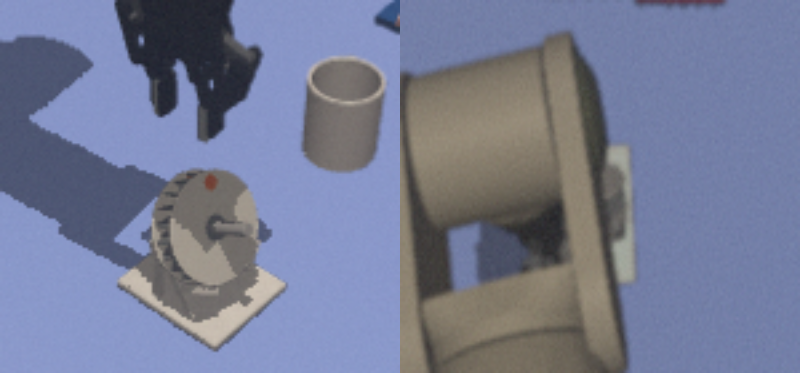

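```bash
python3 - <<'E'
from h import *
p=np.array([.5408,.1725,.3633-.1734]); z=np.array([.999,-.04,0]);y=np.array([.04,.999,0])
for s in(-1,1):
  for o in(.021,.035):
    for w in (-.011,.011): print(s,o,w,((proj("scene",p+s*o*z+w*y)[0]-[250,90])*400/150).round(0))
E
python3 -m inch '[[-0.2,[0.4,0,0],0],[-0.2,[0.4,0,0],0],[-0.2,[0.4,0,0],0],[-0.2,[0.4,0,-0.06],0],[-0.2,[0.3,0,0],0],[-0.2,[0,0,0],0],[-0.2,[0,0,0],0],[-0.2,[0,0,0],0]]'
python3 - <<'E'
from h import *
import cv2
delta(.539,.1727,.2814,-2.2)
a=optics.get_image("scene")[90:230,250:400]
cv2.imwrite("pics/p2.png",cv2.resize(a,(600,560))[:,:,::-1])
E
```

```text
-1 0.021 -0.011 [162. 120.]
-1 0.021 0.011 [180. 107.]
-1 0.035 -0.011 [150. 113.]
-1 0.035 0.011 [168. 101.]
1 0.021 -0.011 [199. 141.]
1 0.021 0.011 [217. 128.]
1 0.035 -0.011 [212. 148.]
1 0.035 0.011 [229. 135.]
time_s: 4.2
position: [0.5391, 0.1709, 0.3095]
tool_rot: [[0.001, 0.04, 0.999], [0.0, 0.999, -0.04], [-1.0, 0.0, 0.001]]
ft_force: [-0.3, -0.1, -0.3]
grip_width: 0.051
t 4.2 pos [0.5391 0.1709 0.3095] zang -2.28 w 0.051 f [-0.3 -0.1 -0.3]
units [ 0.94  0.06 -0.01] turn -0.02
```

View pics/p2.png

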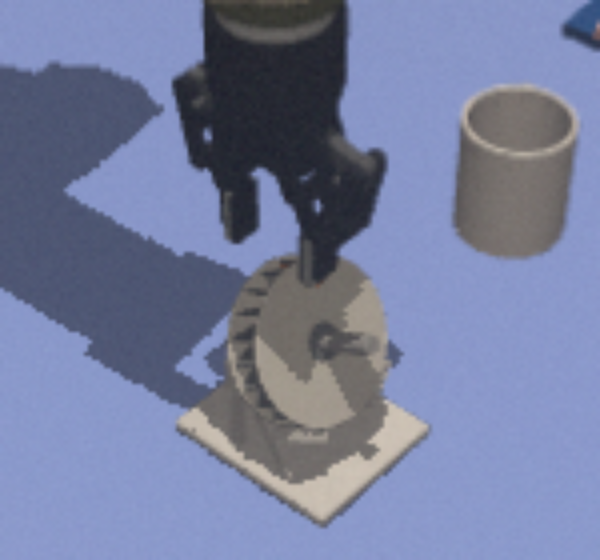

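```bash
python3 -m inch '[[-0.2,[0.2,0.06,0],0],[-0.2,[0.2,0,0],0],[-0.2,[0.2,0,0],0],[-0.2,[0.2,0,0],0],[-0.2,[0.14,0,0],0],[-0.2,[0,0,0],0],[-0.2,[0,0,0],0],[-0.2,[0,0,0],0]]'
python3 - <<'E'
from h import *
import cv2
delta(.539,.1727,.2814,-2.2)
a=optics.get_image("scene")[90:230,250:400]
cv2.imwrite("pics/p3.png",cv2.resize(a,(600,560))[:,:,::-1])
E
```

```text
time_s: 4.92
position: [0.5389, 0.1728, 0.2806]
tool_rot: [[0.0, 0.039, 0.999], [0.0, 0.999, -0.039], [-1.0, 0.0, 0.0]]
ft_force: [-0.0, 0.1, -0.0]
grip_width: 0.0514
t 4.92 pos [0.5389 0.1728 0.2806] zang -2.26 w 0.0514 f [-0.   0.1 -0. ]
units [-0.03 -0.    0.  ] turn -0.01
```

View pics/p3.png

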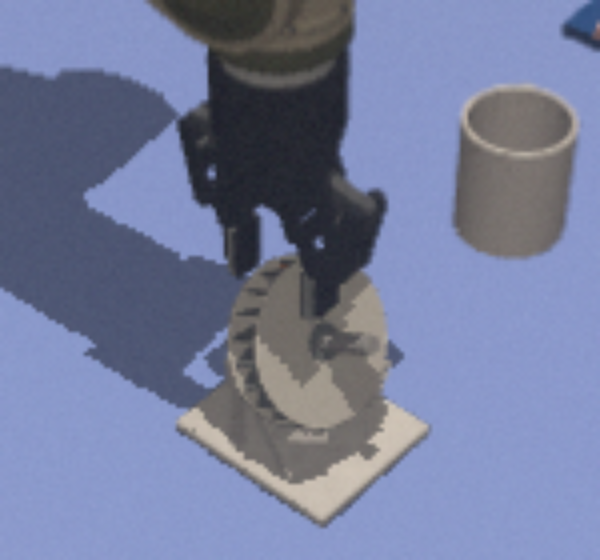

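Straddling the rim, no contact. Close gently and start drawing away and up.

```bash
python3 -m inch '[[0,[0,0,0],0],[0.15,[0,0,0],0],[0.3,[0,0,0],0],[0.3,[0,0,0.1],0],[0.35,[0,0,0.1],0],[0.4,[0,0,0.1],0],[0.4,[0,0,0.1],0],[0.4,[0,0,0],0]]' 20
python3 - <<'E'
from h import *
import cv2
delta(.539,.1727,.2814,-2.2)
a=optics.get_image("scene")[90:230,250:400]
cv2.imwrite("pics/p4.png",cv2.resize(a,(600,560))[:,:,::-1])
E
```

```text
time_s: 5.63
position: [0.55, 0.1726, 0.2836]
tool_rot: [[-0.0, 0.039, 0.999], [0.0, 0.999, -0.039], [-1.0, 0.0, -0.0]]
ft_force: [-14.6, -1.0, 26.8]
grip_width: 0.0373
t 5.63 pos [0.55   0.1726 0.2836] zang -2.23 w 0.0373 f [-14.6  -1.   26.8]
units [ 0.07 -0.01 -0.37] turn -0.01
```

View pics/p4.png

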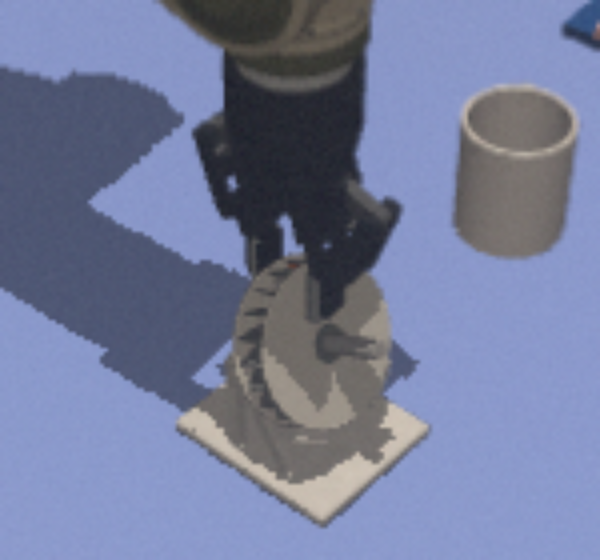

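```bash
python3 -m inch '[[0.4,[-0.15,0,0],0],[0.4,[-0.1,0,0.08],0],[0.4,[-0.05,0,0.08],0],[0.4,[-0.05,0,0.08],0],[0.4,[-0.05,0,0.08],0],[0.4,[-0.05,0,0.08],0],[0.4,[0,0,0],0],[0.4,[0,0,0],0]]' 20
python3 - <<'E'
from h import *
import cv2
delta(.539,.1727,.2814,-2.2)
a=optics.get_image("scene")[90:230,250:400]
cv2.imwrite("pics/p5.png",cv2.resize(a,(600,560))[:,:,::-1])
E
```

```text
time_s: 6.35
position: [0.5629, 0.172, 0.2951]
tool_rot: [[0.0, 0.039, 0.999], [0.0, 0.999, -0.039], [-1.0, 0.0, 0.0]]
ft_force: [-4.9, 0.1, 11.8]
grip_width: 0.0312
t 6.35 pos [0.5629 0.172  0.2951] zang -2.25 w 0.0312 f [-4.9  0.1 11.8]
units [ 0.46 -0.01 -0.8 ] turn -0.01
```

View pics/p5.png

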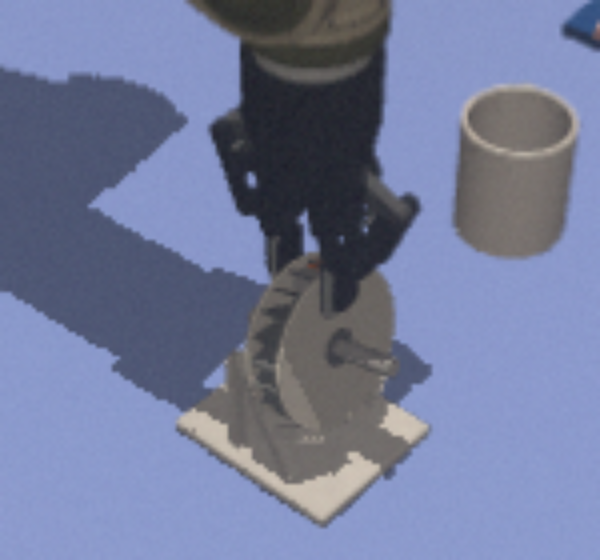

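```bash
python3 -m inch '[[0.4,[-0.05,0,0.08],0],[0.45,[-0.05,0,0.08],0],[0.45,[-0.05,0,0.08],0],[0.5,[-0.05,0,0.08],0],[0.5,[-0.05,0,0.05],0],[0.6,[-0.05,0,0],0],[0.6,[0,0,0],0],[0.6,[0,0,0],0]]' 30
python3 - <<'E'
from h import *
import cv2
delta(.539,.1727,.2814,-2.2)
a=optics.get_image("scene")[90:230,250:400]
cv2.imwrite("pics/p6.png",cv2.resize(a,(600,560))[:,:,::-1])
E
```

```text
time_s: 7.07
position: [0.574, 0.1713, 0.3024]
tool_rot: [[-0.001, 0.04, 0.999], [-0.0, 0.999, -0.04], [-1.0, -0.0, -0.001]]
ft_force: [0.4, 0.5, -2.6]
grip_width: 0.0287
t 7.07 pos [0.574  0.1713 0.3024] zang -2.26 w 0.0287 f [ 0.4  0.5 -2.6]
units [ 0.7  -0.   -1.17] turn -0.01
```

View pics/p6.png

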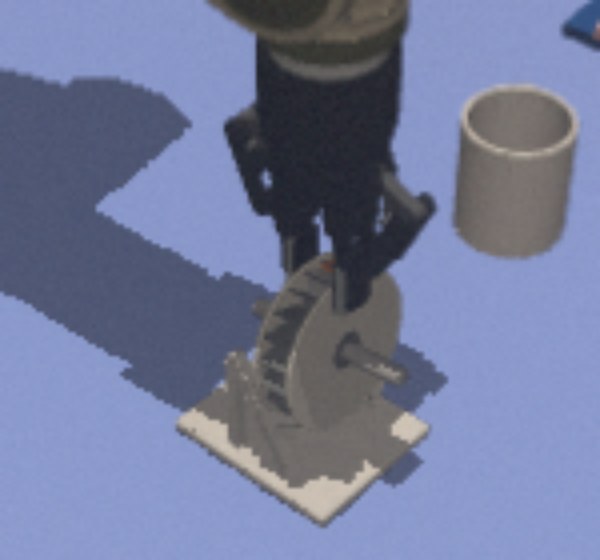

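```bash
python3 -m inch '[[0.7,[0,0,0],0],[0.7,[0,0,0],0],[0.7,[-0.1,0,0],0],[0.7,[-0.2,0,0],0],[0.7,[-0.3,0,0],0],[0.7,[-0.4,0,0],0],[0.7,[-0.4,0,0],0],[0.7,[-0.4,0,0],0]]' 60
python3 -m inch '[[0.7,[-0.4,0,0],0],[0.7,[-0.4,0,0],0],[0.7,[-0.4,0,0],0],[0.7,[-0.3,0,0],0],[0.7,[-0.2,0,0],0],[0.7,[0,0,0],0],[0.7,[0,0,0],0],[0.7,[0,0,0],0]]' 60
python3 - <<'E'
from h import *
import cv2
delta(.571,-.179,.35,4.4)
a=optics.get_image("scene")[40:180,260:410];b=optics.get_image("top")
cv2.imwrite("pics/p7.png",cv2.resize(a,(600,560))[:,:,::-1])
cv2.imwrite("pics/p7t.png",b[:,:,::-1])
E
```

```text
time_s: 7.78
position: [0.5739, 0.1714, 0.3586]
tool_rot: [[0.001, 0.039, 0.999], [0.0, 0.999, -0.039], [-1.0, 0.0, 0.001]]
ft_force: [0.6, -0.6, -4.1]
grip_width: 0.0272
time_s: 8.45
position: [0.574, 0.1714, 0.4073]
tool_rot: [[-0.001, 0.039, 0.999], [-0.0, 0.999, -0.039], [-1.0, -0.0, -0.001]]
ft_force: [-0.2, 1.0, -4.1]
grip_width: 0.027
t 8.45 pos [0.574  0.1714 0.4073] zang -2.26 w 0.027 f [-0.2  1.  -4.1]
units [  1.91 -11.67   0.36] turn -1.33
```

View pics/p7.png

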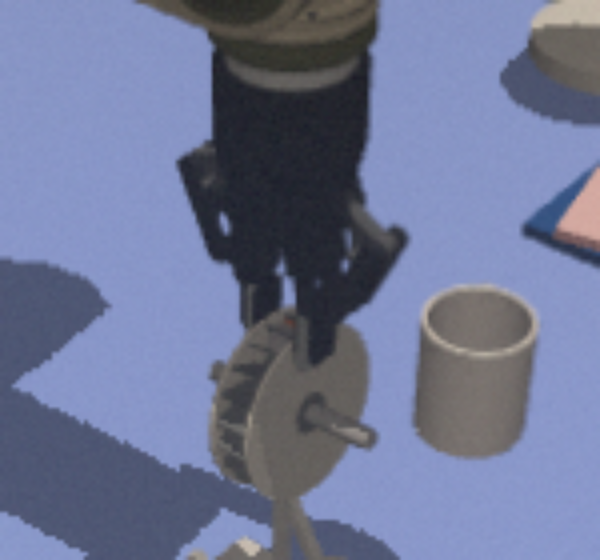

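```bash
cat > fith.py <<'E'
from h import *
ph=np.linspace(0,2*np.pi,361)
def pred(p,a):
    x,y,z,q=p; R=Rz(a); c=np.array([x,y,z])
    n=R@[np.cos(q),0,np.sin(q)]; t=R@[-np.sin(q),0,np.cos(q)]; l=R@[0,1,0]
    C=lambda o:c+o*n+.052*(np.cos(ph)[:,None]*t+np.sin(ph)[:,None]*l)
    u=proj("scene",C(.014))
    v=proj("scene",C(-.014))
    return np.array([u[:,0].min(),u[:,0].max(),u[:,1].max(),v[:,0].min(),*proj("scene",c+.056*n)[0],*proj("scene",c-.056*n)[0]])
def fit(obs,a,x0,w):
    s=least_squares(lambda p:(pred(p,a)-obs)*w,x0,loss='soft_l1'); return s.x,pred(s.x,a)-obs
if __name__=="__main__":
    S=lambda x,y:(x/4+260,y/4+40)
    obs=np.array([S(247,0)[0],S(370,0)[0],S(0,499)[1],S(211,0)[0],*S(363,437),*S(216,371)])
    x,r=fit(obs,np.radians(-2.26),[.574,.17,.19,0],np.ones(8)); print(x.round(4),r.round(1))
    o=env.observe();print((x[:3]-o['position'])@o['tool_rot'])
E
python3 fith.py
```

```text
[0.5614 0.1883 0.1776 0.1164] [-0.1 -0.7 -0.3 -0.5  1.   0.1  0.4  0.1]
[ 0.22975114  0.01644061 -0.01288471]
```

View pics/p7t.png

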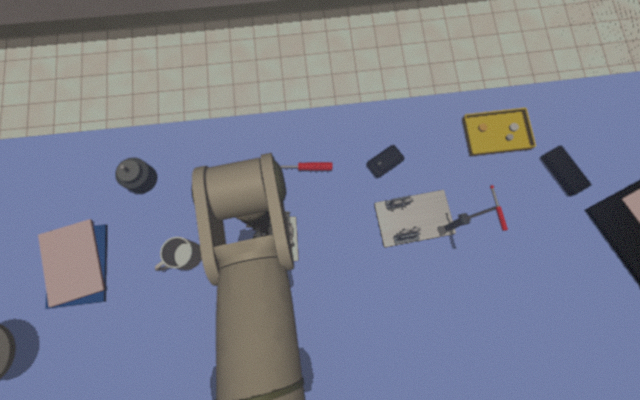

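```bash
cat > fith2.py <<'E'
from fith import *
def fit2(obs,w=np.ones(8),lock=True):
    o=env.observe();R=o['tool_rot'];a=np.arctan2(R[1,2],R[0,2])
    f=lambda p:(pred([*(o['position']+R@[p[0],p[1],0]),p[2]],a)-obs)
    s=least_squares(lambda p:f(p)*w if not lock else np.append(f(p)*w,p[2]*100),[.21,0,0],loss='soft_l1')
    print(s.x.round(4),f(s.x).round(1)); return o['position']+R@[s.x[0],s.x[1],0]
if __name__=="__main__":
    S=lambda x,y:(x/4+260,y/4+40)
    obs=np.array([S(247,0)[0],S(370,0)[0],S(0,499)[1],S(211,0)[0],*S(363,437),*S(216,371)])
    print(fit2(obs)); print(fit2(obs,lock=False))
E
python3 fith2.py
```

```text
[0.2134 0.0017 0.0037] [-0.  -0.1  0.  -0.7  1.7  2.7 -0.1 -2.3]
[0.5737653  0.173082   0.19393921]
[0.2128 0.0017 0.1249] [-0.2 -0.   0.2 -0.8  1.7 -0.   0.1 -0.1]
[0.57376797 0.17312822 0.19454144]
```

```bash
python3 -m inch '[[1,[0,0,0],0],[1,[0,0,0],0],[1,[0,0,0],0],[1,[0,0,0],0],[1,[0,0,0],0],[1,[0,0,0],0],[1,[0,0,0],0],[1,[0,0,0],0]]' 110
python3 - <<'E'
from h import *
import cv2
a=optics.get_image("scene")[100:180,300:370]
cv2.imwrite("pics/p8.png",cv2.resize(a,None,fx=7,fy=7,interpolation=cv2.INTER_CUBIC)[:,:,::-1])
E
```

```text
time_s: 9.22
position: [0.574, 0.1714, 0.408]
tool_rot: [[-0.0, 0.039, 0.999], [0.0, 0.999, -0.039], [-1.0, 0.0, -0.0]]
ft_force: [-0.3, 0.6, -3.2]
grip_width: 0.0255
```

View pics/p8.png

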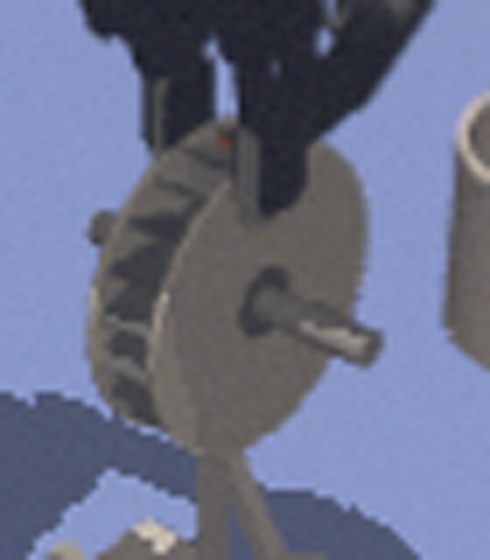

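Run:
```python
from fith2 import *
S=lambda x,y:(x/7+300,y/7+100)
obs=np.array([S(150,0)[0],S(368,0)[0],S(0,453)[1],S(90,0)[0],*S(368,345),*S(98,228)])
print(fit2(obs)); print(fit2(obs,lock=False))
o=env.observe();p=o['position'];
for d in (.1734,):
  for s in(-1,1):
    for oo in(.0135,.027):
      for w in(-.011,.011):
        print(s,oo,w,((proj("scene",p+o['tool_rot']@[d,w,s*oo])[0]-[300,100])*7).round(0))
```

```text
[0.2138 0.0019 0.0038] [ 0.5  0.  -0.  -0.6  0.   2.5  0.1 -2.2]
[0.57405892 0.173309   0.19422421]
[0.2133 0.0019 0.1199] [ 0.3  0.1  0.2 -0.8  0.1 -0.   0.3 -0.1]
[0.57405965 0.17332748 0.19478879]
-1 0.0135 -0.011 [171. 185.]
-1 0.0135 0.011 [218. 152.]
-1 0.027 -0.011 [138. 167.]
-1 0.027 0.011 [185. 135.]
1 0.0135 -0.011 [238. 222.]
1 0.0135 0.011 [285. 188.]
1 0.027 -0.011 [272. 241.]
1 0.027 0.011 [319. 206.]
```

```bash
python3 -m inch '[[1,[0,-0.4,0],0],[1,[0,-0.7,0],-0.3],[1,[0,-0.8,0],-0.3],[1,[0,-0.8,0],-0.3],[1,[0,-0.8,0],-0.3],[1,[0,-0.8,0],-0.13],[1,[0,-0.8,0],0],[1,[0,-0.8,0],0]]' 80
python3 -c "
from h import *
delta(.571,-.181,.37,4.4)"
```

```text
time_s: 9.93
position: [0.5786, -0.0071, 0.4081]
tool_rot: [[0.0, -0.076, 0.997], [-0.0, 0.997, 0.076], [-1.0, -0.0, 0.0]]
ft_force: [0.5, 0.1, -2.4]
grip_width: 0.0257
t 9.93 pos [ 0.5786 -0.0071  0.4081] zang 4.38 w 0.0257 f [ 0.5  0.1 -2.4]
units [ 1.27 -5.76 -0.7 ] turn -0.0
```

```bash
python3 -m inch '[[1,[0.1,-0.8,-0.1],0],[1,[0.2,-0.8,-0.1],0],[1,[0.2,-0.8,-0.1],0],[1,[0.2,-0.8,-0.1],0],[1,[0.2,-0.8,-0.1],0],[1,[0.2,-0.8,-0.1],0],[1,[0.17,-0.6,-0.1],0],[1,[0,-0.36,0],0]]' 80
python3 -m inch '[[1,[0,0,0],0],[1,[0,0,0],0],[1,[0,0,0],0],[1,[0,0,0],0],[1,[0,0,0],0],[1,[0,0,0],0],[1,[0,0,0],0],[1,[0,0,0],0]]' 80
python3 - <<'E'
from h import *
import cv2
delta(.571,-.181,.37,4.4)
a=optics.get_image("scene")[190:370,130:330];b=optics.get_image("top")
cv2.imwrite("pics/q1.png",cv2.resize(a,None,fx=4,fy=4,interpolation=cv2.INTER_CUBIC)[:600,:,::-1])
cv2.imwrite("pics/q1t.png",b[:,:,::-1])
E
```

```text
time_s: 10.6
position: [0.5704, -0.1817, 0.3688]
tool_rot: [[-0.002, -0.074, 0.997], [0.0, 0.997, 0.074], [-1.0, 0.001, -0.002]]
ft_force: [0.2, 0.1, -3.2]
grip_width: 0.0258
time_s: 11.27
position: [0.5712, -0.179, 0.37]
tool_rot: [[0.0, -0.077, 0.997], [-0.0, 0.997, 0.077], [-1.0, -0.0, 0.0]]
ft_force: [0.8, -0.1, -4.1]
grip_width: 0.0257
t 11.27 pos [ 0.5712 -0.179   0.37  ] zang 4.42 w 0.0257 f [ 0.8 -0.1 -4.1]
units [-0.   -0.07 -0.01] turn 0.0
```

View pics/q1.png

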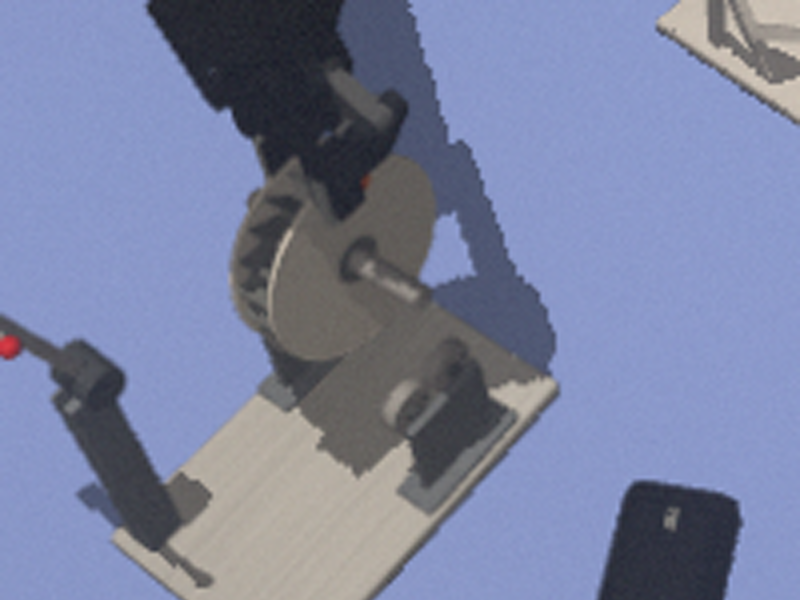

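Run:
```python
from fith2 import *
S=lambda x,y:(x/4+130,y/4+190)
obs=np.array([S(269,0)[0],S(437,0)[0],S(0,361)[1],S(231,0)[0],*S(421,293),*S(253,198)])
c1=fit2(obs); c2=fit2(obs,lock=False); print(c1,c2)
for z in (0,): print("seat px",((proj("scene",[.5708,-.1792,.085])-[130,190])*4))
```

```text
[ 0.2153 -0.0007  0.0044] [ 0.9 -0.8 -0.2 -0.4  0.5  3.1 -0.2 -1.4]
[2.140e-01 1.000e-04 1.182e-01] [ 0.1 -0.2 -0.4 -0.8  0.   0.3  0.9  0. ]
[ 0.57124971 -0.17981581  0.15460874] [ 0.5711871  -0.17900273  0.15589166]
seat px [[361.81416459 327.85627617]]
```

```bash
python3 -m inch '[[1,[0.2,0,0],0],[1,[0.3,0,0],0],[1,[0.4,0,0],0],[1,[0.4,0,0],0],[1,[0.3,0,0],0],[1,[0.2,0,0],0],[1,[0.1,0,0],0],[1,[0,0,0],0]]' 60
python3 - <<'E'
from h import *
import cv2
delta(.571,-.181,.307,4.4)
a=optics.get_image("scene")[210:340,150:310]
cv2.imwrite("pics/q2.png",cv2.resize(a,None,fx=4.6,fy=4.6,interpolation=cv2.INTER_CUBIC)[:600,:,::-1])
E
```

```text
time_s: 12.03
position: [0.5712, -0.1793, 0.3122]
tool_rot: [[-0.001, -0.077, 0.997], [0.001, 0.997, 0.077], [-1.0, 0.001, -0.001]]
ft_force: [0.5, 0.0, -2.6]
grip_width: 0.026
t 12.03 pos [ 0.5712 -0.1793  0.3122] zang 4.39 w 0.026 f [ 0.5  0.  -2.6]
units [ 0.17 -0.06 -0.01] turn -0.0
```

View pics/q2.png

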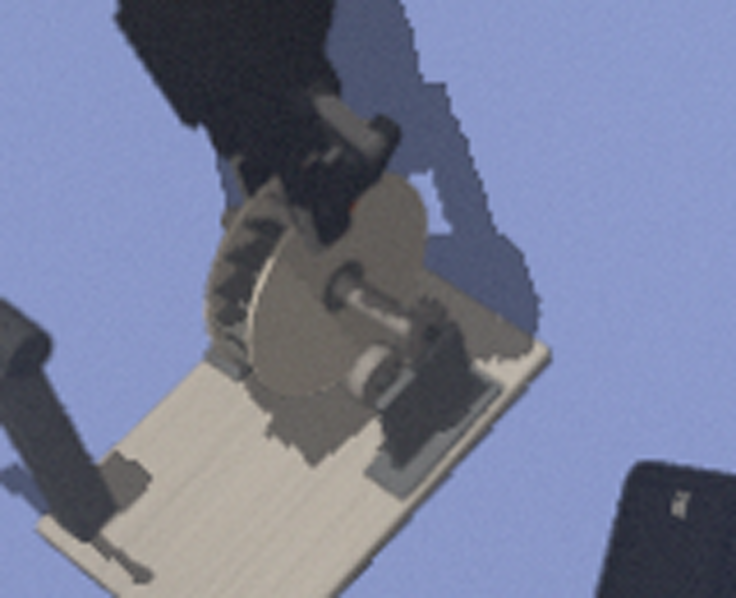

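```bash
python3 -m inch '[[0.6,[0.05,0,0],0],[0.6,[0.05,0,0],0],[0.6,[0.05,0,0],0],[0.6,[0.05,0,0],0],[0.6,[0.05,0,0],0],[0.6,[0,0,0],0],[0.6,[0,0,0],0],[0.6,[0,0,0],0]]' 30
python3 -c "
from h import *
delta(.571,-.181,.307,4.4)"
```

```text
time_s: 12.75
position: [0.5712, -0.1793, 0.3055]
tool_rot: [[0.0, -0.077, 0.997], [-0.0, 0.997, 0.077], [-1.0, -0.0, 0.0]]
ft_force: [0.1, -0.2, -3.3]
grip_width: 0.0255
t 12.75 pos [ 0.5712 -0.1793  0.3055] zang 4.39 w 0.0255 f [ 0.1 -0.2 -3.3]
units [-0.05 -0.06 -0.01] turn -0.0
```

```bash
python3 -m inch '[[0.6,[0.05,0,0],0],[0.6,[0.05,0,0],0],[0.6,[0.03,0,0],0],[0.6,[0,0,0],0],[0.6,[0,0,0],0],[0.6,[0,0,0],0],[0.6,[0,0,0],0],[0.6,[0,0,0],0]]' 30
python3 - <<'E'
from h import *
import cv2
delta(.571,-.181,.307,4.4)
a=optics.get_image("scene")[210:340,150:310]
cv2.imwrite("pics/q3.png",cv2.resize(a,None,fx=4.6,fy=4.6,interpolation=cv2.INTER_CUBIC)[:600,:,::-1])
E
```

```text
time_s: 13.42
position: [0.5712, -0.1793, 0.3016]
tool_rot: [[0.0, -0.077, 0.997], [-0.0, 0.997, 0.077], [-1.0, -0.0, 0.0]]
ft_force: [0.2, 0.3, -2.8]
grip_width: 0.0256
t 13.42 pos [ 0.5712 -0.1793  0.3016] zang 4.39 w 0.0256 f [ 0.2  0.3 -2.8]
units [-0.18 -0.06 -0.01] turn -0.0
```

View pics/q3.png

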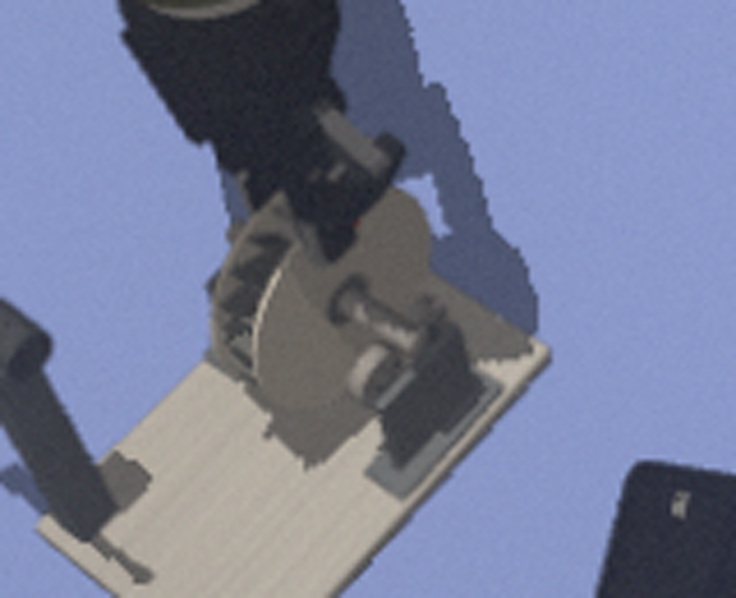

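```bash
python3 -m inch '[[0.6,[0.04,0,0],0],[0.6,[0.04,0,0],0],[0.6,[0,0,0],0],[0.6,[0,0,0],0],[0.6,[0,0,0],0],[0.6,[0,0,0],0],[0.6,[0,0,0],0],[0.6,[0,0,0],0]]' 30
python3 -m inch '[[0.6,[0.04,0,0],0],[0.6,[0.04,0,0],0],[0.6,[0,0,0],0],[0.6,[0,0,0],0],[0.6,[0,0,0],0],[0.6,[0,0,0],0],[0.6,[0,0,0],0],[0.6,[0,0,0],0]]' 20
```

```text
time_s: 14.13
position: [0.5712, -0.1792, 0.2991]
tool_rot: [[0.0, -0.077, 0.997], [-0.0, 0.997, 0.077], [-1.0, -0.0, 0.0]]
ft_force: [0.0, 0.6, -2.4]
grip_width: 0.0259
time_s: 14.8
position: [0.5712, -0.1787, 0.2969]
tool_rot: [[0.0, -0.077, 0.997], [0.001, 0.997, 0.077], [-1.0, 0.001, 0.0]]
ft_force: [0.3, 4.4, 1.9]
grip_width: 0.0257
```

```bash
python3 -m inch '[[0.6,[0,0.05,0],0],[0.6,[0,0,0],0],[0.6,[0.03,0,0],0],[0.6,[0.03,0,0],0],[0.6,[0,0,0],0],[0.6,[0,0,0],0],[0.6,[0,0,0],0],[0.6,[0,0,0],0]]' 20
python3 - <<'E'
from h import *
import cv2
delta(.571,-.181,.307,4.4)
a=optics.get_image("scene")[210:340,150:310]
cv2.imwrite("pics/q4.png",cv2.resize(a,None,fx=4.6,fy=4.6,interpolation=cv2.INTER_CUBIC)[:600,:,::-1])
E
```

```text
time_s: 15.47
position: [0.5711, -0.1775, 0.2957]
tool_rot: [[0.001, -0.077, 0.997], [0.0, 0.997, 0.077], [-1.0, 0.0, 0.001]]
ft_force: [-0.8, 5.1, 6.4]
grip_width: 0.0258
t 15.47 pos [ 0.5711 -0.1775  0.2957] zang 4.39 w 0.0258 f [-0.8  5.1  6.4]
units [-0.38 -0.12 -0.01] turn -0.0
```

View pics/q4.png

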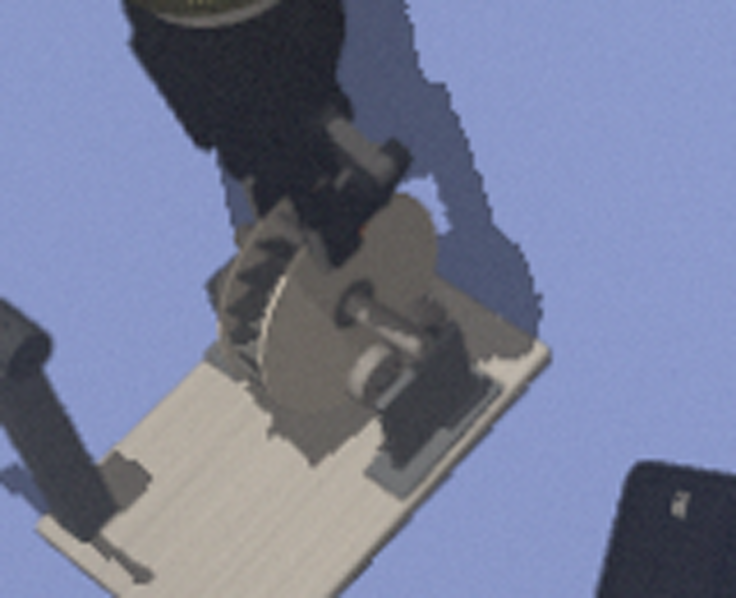

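```bash
python3 -m inch '[[0.6,[0,0.05,0],0],[0.6,[0,0.03,0],0],[0.6,[0,0,0],0],[0.6,[0,0,0],0],[0.6,[0,0,0],0],[0.6,[0,0,0],0],[0.6,[0,0,0],0],[0.6,[0,0,0],0]]' 20
```

```text
time_s: 16.18
position: [0.571, -0.1759, 0.2958]
tool_rot: [[0.001, -0.077, 0.997], [-0.002, 0.997, 0.077], [-1.0, -0.002, 0.001]]
ft_force: [-0.8, 0.6, 5.3]
grip_width: 0.0258
```

Run:
```python
from h import *
import cv2
a=optics.get_image("scene")[245:325,185:285]
cv2.imwrite("pics/q5.png",cv2.resize(a,None,fx=7,fy=7,interpolation=cv2.INTER_CUBIC)[:600,:,::-1])
for x in(-.056,-.04,0,.04,.056):
  p=np.array([.5708,-.1792,.085])+Rz(.0774)@[x,0,0]; print(x,((proj("scene",p)[0]-[185,245])*7).round(0))
```

```text
-0.056 [110.  94.]
-0.04 [149. 121.]
0 [248. 189.]
0.04 [352. 259.]
0.056 [394. 288.]
```

View pics/q5.png

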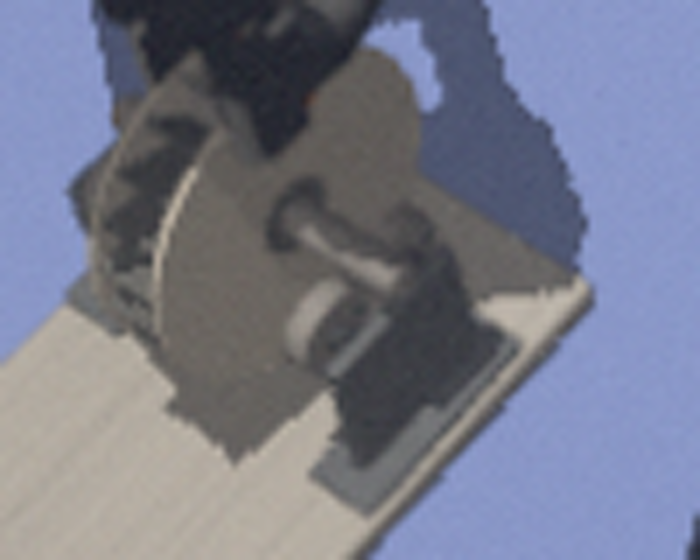

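Run:
```python
from fith2 import *
b=np.array([.5708,-.1792,.085])
f=lambda d:((proj("scene",b+Rz(.0774)@d)[0]-[185,245])*7)
print(f([.014,0,0]),f([.014,.001,0])-f([.014,0,0]),f([.014,0,.001])-f([.014,0,0]))
S=lambda x,y:(x/7+185,y/7+245)
obs=np.array([S(155,0)[0],S(421,0)[0],S(0,372)[1],S(90,0)[0],*S(405,283),*S(118,105)])
w=np.array([1,1,.3,1,1,1,.5,.5])
print(fit2(obs,w)); print(fit2(obs,w,lock=False))
```

```text
[283.96698907 213.13724923] [ 2.4226304  -2.45464012] [-0.60011782 -1.92544429]
[2.128e-01 2.000e-04 1.300e-03] [ 0.7 -0.3 -0.  -0.3 -0.1  0.3  0.4 -1.8]
[ 0.57124108 -0.17611358  0.08303358]
[2.148e-01 1.000e-04 6.010e-02] [ 0.4 -0.   0.7 -0.4 -0.2 -0.   0.9 -0.3]
[ 0.57125073 -0.17620684  0.08102802]
```

```bash
python3 -m inch '[[0.3,[0,0,0],0],[0,[0,0,0],0],[-0.3,[0,0,0],0],[-0.5,[0,0,0],0],[-0.5,[0,0,0],0],[-0.5,[-0.1,0,0],0],[-0.5,[-0.2,0,0],0],[-0.5,[-0.3,0,0],0]]' 20
python3 - <<'E'
from h import *
import cv2
a=optics.get_image("scene")[210:340,150:310]
cv2.imwrite("pics/q6.png",cv2.resize(a,None,fx=4.6,fy=4.6,interpolation=cv2.INTER_CUBIC)[:600,:,::-1])
E
```

```text
time_s: 16.9
position: [0.5708, -0.1753, 0.3131]
tool_rot: [[-0.001, -0.077, 0.997], [0.0, 0.997, 0.077], [-1.0, 0.001, -0.001]]
ft_force: [0.1, 0.9, 0.3]
grip_width: 0.0642
```

View pics/q6.png

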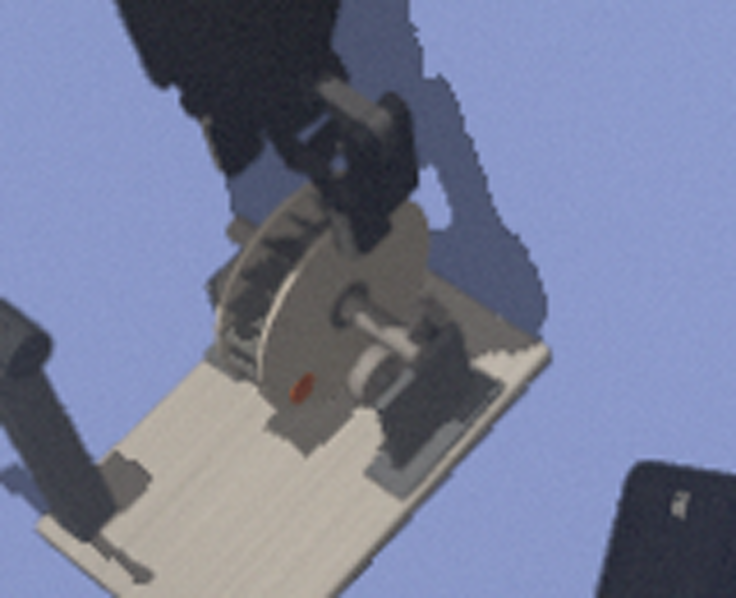

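```bash
python3 -m inch '[[-0.5,[-0.4,0,0],0],[-0.5,[-0.5,0,0],0],[-0.5,[-0.7,0,0],0],[-0.5,[-0.8,0,0],0.5],[-0.2,[-0.8,0,0],1],[-0.2,[-0.8,0,0],1],[-0.2,[-0.8,0,0],1],[-0.2,[-0.5,0,0],1]]' 20
python3 -m inch '[[-0.2,[0,0,0],1],[-0.2,[0,0,0],1],[-0.2,[0,0,0],1],[-0.2,[0,0,0],1],[-0.2,[0,0,0],1],[-0.2,[0,0,0],1],[-0.2,[0,0,0],1],[-0.2,[0,0,0],1]]' 20
python3 -m inch '[[-0.2,[0,0,0],1],[-0.2,[0,0,0],1],[-0.2,[0,0,0],1],[-0.2,[0,0,0],1],[-0.2,[0,0,0],1],[-0.2,[0,0,0],0.5],[-0.2,[0,0,0],0],[-0.2,[0,0,0],0]]' 20
python3 - <<'E'
from h import *
import cv2
a=optics.get_image("scene")[180:360,60:310]
cv2.imwrite("pics/q7.png",cv2.resize(a,None,fx=3.2,fy=3.2,interpolation=cv2.INTER_CUBIC)[:600,:,::-1])
p=np.array([.5708,-.1792,0])+Rz(.0774)@[-.08,-.1504,0]; print(p)
delta(p[0],p[1],.47,-85.6)
E
```

```text
time_s: 17.62
position: [0.5704, -0.175, 0.4754]
tool_rot: [[0.004, 0.315, 0.949], [-0.002, 0.949, -0.315], [-1.0, -0.001, 0.004]]
ft_force: [0.5, 0.8, 0.2]
grip_width: 0.0514
time_s: 18.28
position: [0.5707, -0.1752, 0.4726]
tool_rot: [[0.001, 0.851, 0.525], [-0.0, 0.525, -0.851], [-1.0, 0.0, 0.001]]
ft_force: [0.1, -0.2, -0.1]
grip_width: 0.051
time_s: 18.95
position: [0.5707, -0.1753, 0.4724]
tool_rot: [[0.001, 0.997, 0.078], [-0.0, 0.078, -0.997], [-1.0, 0.001, 0.0]]
ft_force: [0.2, 0.2, 1.3]
grip_width: 0.0515
[ 0.50266885 -0.33533554  0.        ]
t 19.0 pos [ 0.5707 -0.1753  0.4723] zang -85.51 w 0.0509 f [ 0.1  0.8 -1.2]
units [ 0.08 -2.68  5.14] turn 0.02
```

View pics/q7.png

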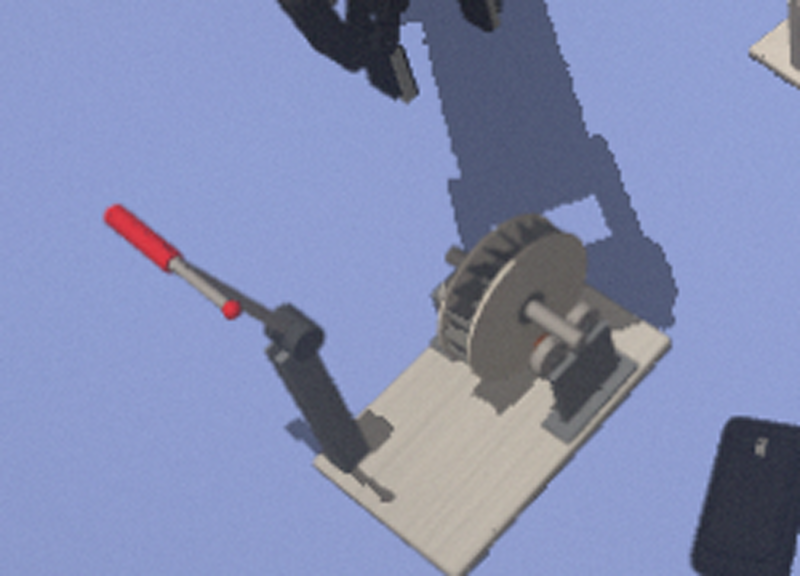

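```bash
python3 -m inch '[[-0.2,[0,-0.3,0.4],0],[-0.2,[0,-0.4,0.8],0],[-0.2,[0,-0.4,0.8],0],[-0.2,[0,-0.4,0.8],0],[-0.2,[0,-0.4,0.8],0],[-0.2,[0,-0.4,0.8],0],[-0.2,[0,-0.38,0.5],0],[-0.2,[0,0,0.24],0]]' 20
python3 -m inch '[[-0.2,[0,0,0],0],[-0.2,[0.2,0,0],0],[-0.2,[0.2,0,0],0],[-0.2,[0.2,0,0],0],[-0.2,[0,0,0],0],[-0.2,[0,0,0],0],[-0.2,[0,0,0],0],[-0.2,[0,0,0],0]]' 20
python3 - <<'E'
from h import *
import cv2
a=optics.get_image("scene")[180:360,60:310]
cv2.imwrite("pics/q8.png",cv2.resize(a,None,fx=3.2,fy=3.2,interpolation=cv2.INTER_CUBIC)[:600,:,::-1])
b=optics.get_image("top")[150:270,380:540]
cv2.imwrite("pics/q8t.png",cv2.resize(b,None,fx=4,fy=4,interpolation=cv2.INTER_CUBIC)[:600,:,::-1])
delta(.5027,-.3353,.416,-85.6)
E
```

```text
time_s: 19.67
position: [0.5011, -0.3373, 0.4721]
tool_rot: [[-0.0, 0.997, 0.075], [-0.0, 0.075, -0.997], [-1.0, -0.0, 0.0]]
ft_force: [-0.3, -0.4, 0.4]
grip_width: 0.0512
time_s: 20.33
position: [0.5026, -0.335, 0.4542]
tool_rot: [[0.0, 0.997, 0.077], [-0.0, 0.077, -0.997], [-1.0, 0.0, 0.0]]
ft_force: [-0.1, 0.6, 0.9]
grip_width: 0.0513
t 20.43 pos [ 0.5025 -0.3352  0.4542] zang -85.6 w 0.0513 f [ 0.5 -0.2  0.4]
units [1.27 0.   0.  ] turn -0.0
```

View pics/q8.png

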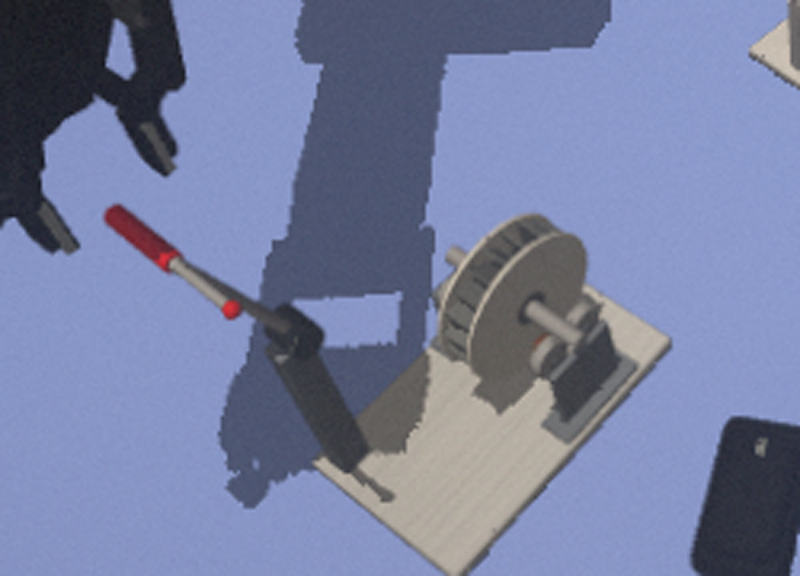

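View pics/q8t.png

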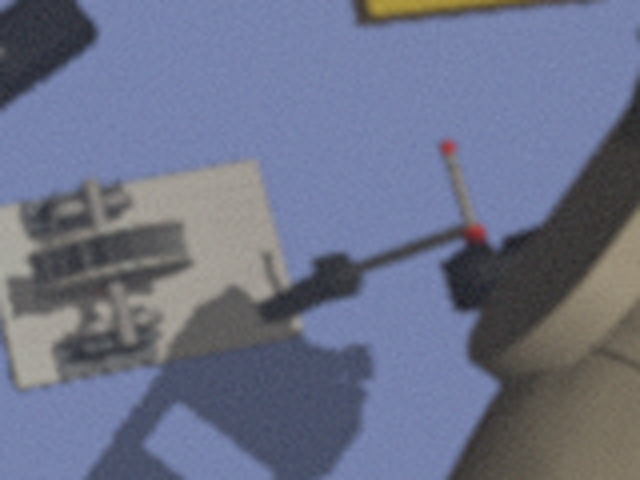

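```bash
python3 - <<'E'
from h import *
import cv2
im=cv2.imread("pics/q8.png")
cv2.imwrite("pics/q9.png",cv2.resize(im[200:400,430:630],None,fx=3,fy=3,interpolation=cv2.INTER_CUBIC))
b=np.array([.5712,-.1785,.085])
for a in(-.3,-.2,0,.2,.3):
  q=((proj("scene",b+Rz(.0774)@[.014,.041*np.sin(a),-.041*np.cos(a)])[0]-[60,180])*3.2-[430,200])*3; print(a,q.round())
E
python3 -m inch '[[-0.2,[0.3,0,0],0],[-0.2,[0.3,0,0],0],[-0.2,[0.3,0,0],0],[-0.2,[0.3,0,0],0],[-0.2,[0.07,0,0],0],[-0.2,[0,0,0],0],[-0.2,[0,0,0],0],[-0.2,[0,0,0],0]]' 20
```

```text
-0.3 [295. 455.]
-0.2 [309. 445.]
0 [336. 420.]
0.2 [361. 391.]
0.3 [373. 375.]
time_s: 21.1
position: [0.5026, -0.3353, 0.4163]
tool_rot: [[0.001, 0.997, 0.077], [-0.001, 0.077, -0.997], [-1.0, 0.001, 0.001]]
ft_force: [-0.3, -0.1, -0.5]
grip_width: 0.0514
```

View pics/q9.png

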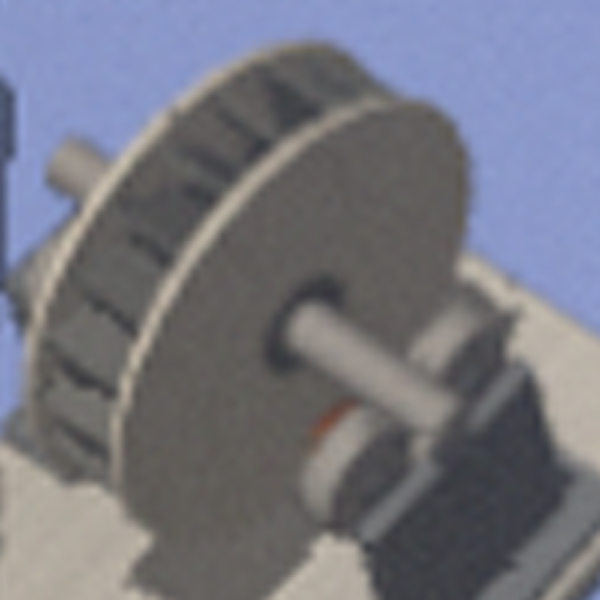

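```bash
python3 -m inch '[[0.2,[0,0,0],0],[0.5,[0,0,0],0],[0.7,[0,0,0],0],[0.8,[0,0,0],0],[0.8,[0,0,0],0],[0.8,[0,0,0],0],[0.8,[0,0,0],0],[0.8,[0,0,0],0]]' 20
python3 - <<'E'
from h import *
import cv2
a=optics.get_image("scene")[180:360,60:310]
cv2.imwrite("pics/r1.png",cv2.resize(a,None,fx=3.2,fy=3.2,interpolation=cv2.INTER_CUBIC)[:600,:,::-1])
# arc rows from th0
th=np.linspace(1.884,-0.02,25)
y=.115*np.cos(th); z=.115*np.sin(th)
for k in range(24): print(k, 'x',round(-(z[k+1]-z[k])/.03,2),'z',round(-(y[k+1]-y[k])/.03,2))
E
```

```text
time_s: 21.77
position: [0.5025, -0.3353, 0.416]
tool_rot: [[0.0, 0.997, 0.077], [-0.0, 0.077, -0.997], [-1.0, 0.0, 0.0]]
ft_force: [0.9, -0.5, 2.4]
grip_width: 0.0107
0 x -0.08 z -0.29
1 x -0.06 z -0.3
2 x -0.03 z -0.3
3 x -0.01 z -0.3
4 x 0.01 z -0.3
5 x 0.04 z -0.3
6 x 0.06 z -0.3
7 x 0.08 z -0.29
8 x 0.11 z -0.28
9 x 0.13 z -0.28
10 x 0.15 z -0.26
11 x 0.17 z -0.25
12 x 0.19 z -0.24
13 x 0.21 z -0.22
14 x 0.23 z -0.2
15 x 0.24 z -0.19
16 x 0.26 z -0.17
17 x 0.27 z -0.14
18 x 0.28 z -0.12
19 x 0.29 z -0.1
20 x 0.29 z -0.08
21 x 0.3 z -0.05
22 x 0.3 z -0.03
23 x 0.3 z -0.01
```

View pics/r1.png

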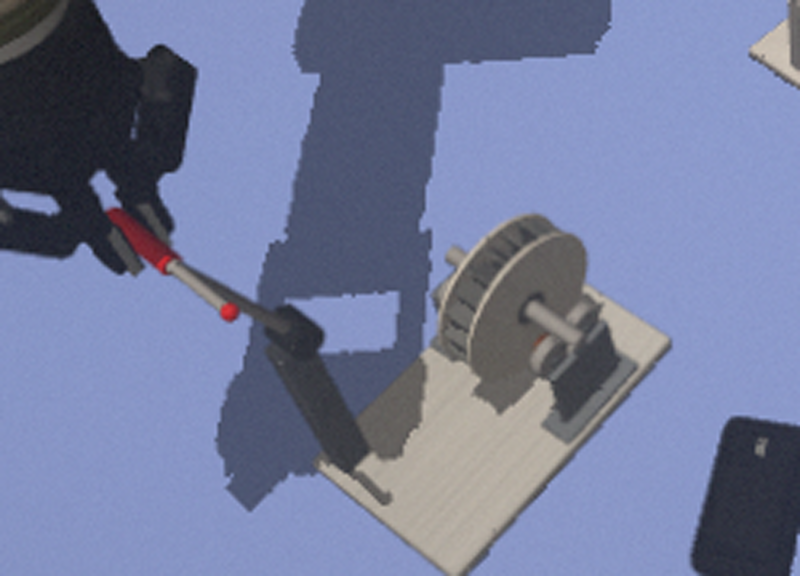

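```bash
python3 -m inch '[[0.8,[-0.08,0,-0.29],0],[0.8,[-0.06,0,-0.3],0],[0.8,[-0.03,0,-0.3],0],[0.8,[-0.01,0,-0.3],0],[0.8,[0.01,0,-0.3],0],[0.8,[0.04,0,-0.3],0],[0.8,[0.06,0,-0.3],0],[0.8,[0.08,0,-0.29],0]]' 20
python3 - <<'E'
from h import *
import cv2
a=optics.get_image("scene")[180:360,60:310]
cv2.imwrite("pics/r2.png",cv2.resize(a,None,fx=3.2,fy=3.2,interpolation=cv2.INTER_CUBIC)[:600,:,::-1])
E
```

```text
time_s: 22.48
position: [0.4969, -0.2629, 0.4153]
tool_rot: [[-0.0, 0.997, 0.077], [0.0, 0.077, -0.997], [-1.0, -0.0, -0.0]]
ft_force: [0.3, -1.3, 0.4]
grip_width: 0.0108
```

View pics/r2.png

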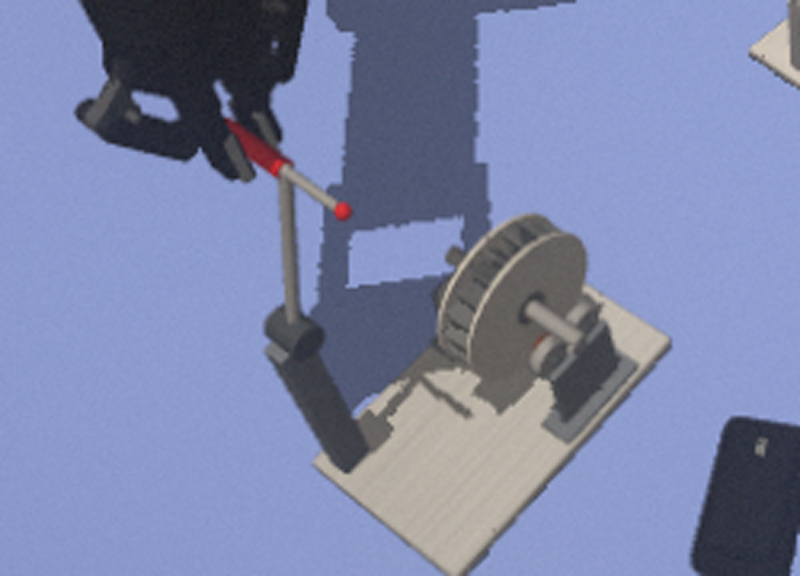

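Works well; continue the arc.

```bash
python3 -m inch '[[0.8,[0.11,0,-0.28],0],[0.8,[0.13,0,-0.28],0],[0.8,[0.15,0,-0.26],0],[0.8,[0.17,0,-0.25],0],[0.8,[0.19,0,-0.24],0],[0.8,[0.21,0,-0.22],0],[0.8,[0.23,0,-0.2],0],[0.8,[0.24,0,-0.19],0]]' 20
python3 - <<'E'
from h import *
import cv2
a=optics.get_image("scene")[180:360,60:310]
cv2.imwrite("pics/r3.png",cv2.resize(a,None,fx=3.2,fy=3.2,interpolation=cv2.INTER_CUBIC)[:600,:,::-1])
E
```

```text
time_s: 23.2
position: [0.4926, -0.206, 0.3719]
tool_rot: [[-0.0, 0.997, 0.077], [-0.0, 0.077, -0.997], [-1.0, -0.0, 0.0]]
ft_force: [1.0, -3.2, 0.7]
grip_width: 0.0113
```

View pics/r3.png

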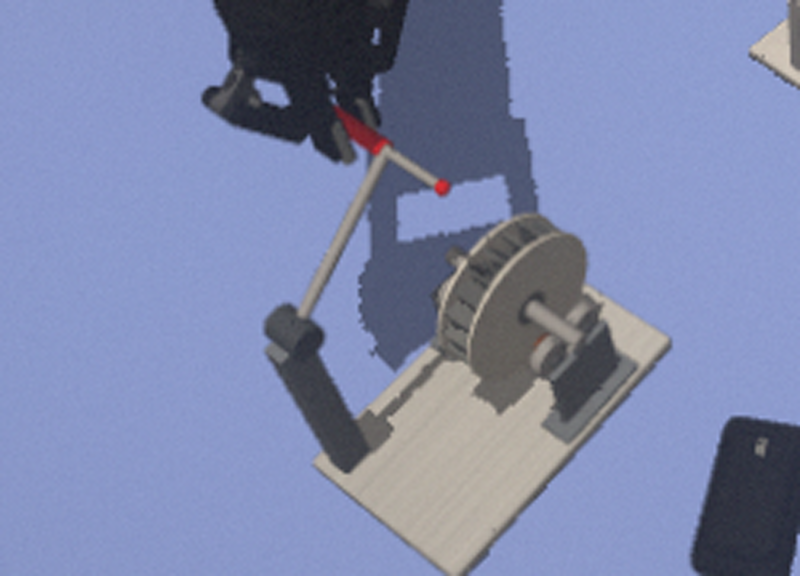

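```bash
python3 -m inch '[[0.8,[0.26,0,-0.17],0],[0.8,[0.27,0,-0.14],0],[0.8,[0.28,0,-0.12],0],[0.8,[0.29,0,-0.1],0],[0.8,[0.29,0,-0.08],0],[0.8,[0.3,0,-0.05],0],[0.8,[0.3,0,-0.03],0],[0.8,[0.2,0,0],0]]' 20
python3 -m inch '[[0.8,[0.05,0,0],0],[0.8,[0.05,0,0],0],[0.8,[0,0,0],0],[0.8,[0,0,0],0],[0.8,[0,0,0],0],[0.8,[0,0,0],0],[0.8,[0,0,0],0],[0.8,[0,0,0],0]]' 20
python3 - <<'E'
from h import *
import cv2
a=optics.get_image("scene")[180:360,60:310]
cv2.imwrite("pics/r4.png",cv2.resize(a,None,fx=3.2,fy=3.2,interpolation=cv2.INTER_CUBIC)[:600,:,::-1])
E
```

```text
time_s: 23.92
position: [0.4909, -0.1849, 0.3052]
tool_rot: [[-0.001, 0.997, 0.077], [0.004, 0.077, -0.997], [-1.0, -0.001, -0.004]]
ft_force: [1.1, 10.6, 1.6]
grip_width: 0.0111
time_s: 24.58
position: [0.491, -0.1848, 0.3026]
tool_rot: [[-0.002, 0.997, 0.077], [0.004, 0.077, -0.997], [-1.0, -0.001, -0.004]]
ft_force: [1.9, 9.8, -0.1]
grip_width: 0.0112
```

View pics/r4.png

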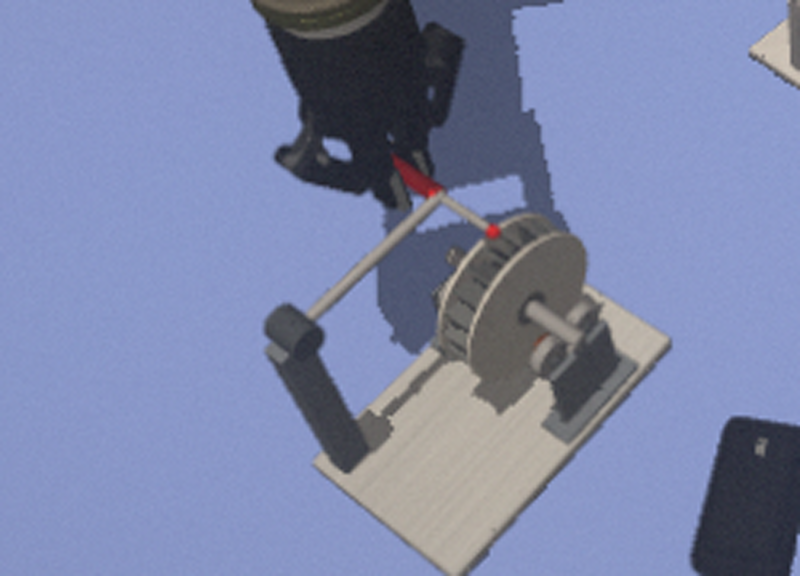

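Run:
```python
from h import *
b=np.array([.5708,-.1792,.085])
for th in(-.05,0,.05,.1,.2,.3,.5):
  q=[proj("scene",b+Rz(.0774)@[x,-.115+.115*np.cos(th),.067+.115*np.sin(th)])[0] for x in(0,-.045)]
  print(th,[((i-[60,180])*3.2).round(0) for i in q])
```

```text
-0.05 [array([495., 237.]), array([442., 202.])]
0 [array([493., 231.]), array([440., 196.])]
0.05 [array([491., 226.]), array([437., 190.])]
0.1 [array([489., 221.]), array([435., 185.])]
0.2 [array([483., 211.]), array([429., 175.])]
0.3 [array([476., 202.]), array([421., 166.])]
0.5 [array([457., 190.]), array([401., 153.])]
```

```bash
python3 -m inch '[[0.8,[0.05,0,0.04],0],[0.8,[0.05,0,0.04],0],[0.8,[0.05,0,0],0],[0.8,[0,0,0],0],[0.8,[0,0,0],0],[0.8,[0,0,0],0],[0.8,[0,0,0],0],[0.8,[0,0,0],0]]' 20
```

```text
time_s: 25.3
position: [0.4909, -0.1855, 0.2998]
tool_rot: [[-0.001, 0.997, 0.077], [0.007, 0.077, -0.997], [-1.0, -0.0, -0.007]]
ft_force: [-2.8, 24.2, 18.6]
grip_width: 0.0112
```

```bash
python3 -m inch '[[0.8,[-0.05,0,-0.08],0],[0.8,[-0.03,0,-0.06],0],[0.7,[0,0,0],0],[0.5,[0,0,0],0],[0.3,[0,0,0],0],[0,[0,0,0],0],[0,[0,0,0],0],[0,[0,0,0],0]]' 20
python3 - <<'E'
from h import *
import cv2
a=optics.get_image("scene")[180:360,60:310]
cv2.imwrite("pics/r5.png",cv2.resize(a,None,fx=3.2,fy=3.2,interpolation=cv2.INTER_CUBIC)[:600,:,::-1])
E
```

```text
time_s: 25.97
position: [0.4909, -0.1843, 0.3017]
tool_rot: [[-0.0, 0.997, 0.076], [0.0, 0.076, -0.997], [-1.0, -0.0, -0.0]]
ft_force: [1.0, -0.1, 0.9]
grip_width: 0.0426
```

View pics/r5.png

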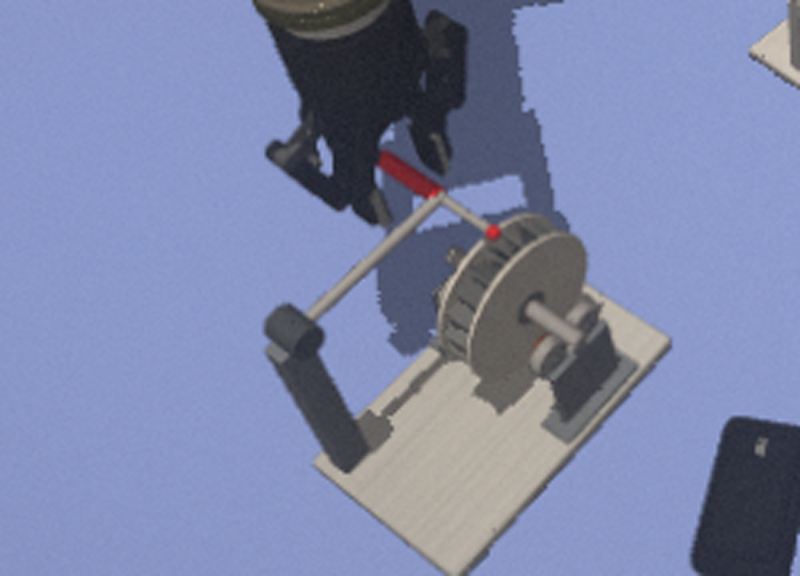

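```bash
python3 -m inch '[[0,[-0.1,0,0],0],[0,[-0.2,0,0],0],[0,[-0.3,0,0],0],[0,[-0.4,0,0],0],[0,[-0.5,0,0],0],[0,[-0.5,0,0],0],[0,[-0.5,0,0],0],[0,[-0.5,0,0],0]]' 20
python3 -m inch '[[0,[-0.4,0,0],0],[0,[-0.3,0,0],0],[0,[0,0,0],0],[0,[0,0,0],0],[0,[0,0,0],0],[0,[0,0,0],0],[0,[0,0,0],0],[0,[0,0,0],0]]' 20
python3 - <<'E'
from h import *
import cv2
a=optics.get_image("scene")[180:360,60:310]
cv2.imwrite("pics/r6.png",cv2.resize(a,None,fx=3.2,fy=3.2,interpolation=cv2.INTER_CUBIC)[:600,:,::-1])
E
```

```text
time_s: 26.68
position: [0.4908, -0.184, 0.3936]
tool_rot: [[0.001, 0.997, 0.077], [-0.001, 0.077, -0.997], [-1.0, 0.001, 0.001]]
ft_force: [0.5, -0.4, 0.3]
grip_width: 0.0426
time_s: 27.35
position: [0.4909, -0.1842, 0.4124]
tool_rot: [[-0.001, 0.997, 0.077], [0.001, 0.077, -0.997], [-1.0, -0.001, -0.001]]
ft_force: [-0.8, -0.1, -0.4]
grip_width: 0.0427
```

View pics/r6.png

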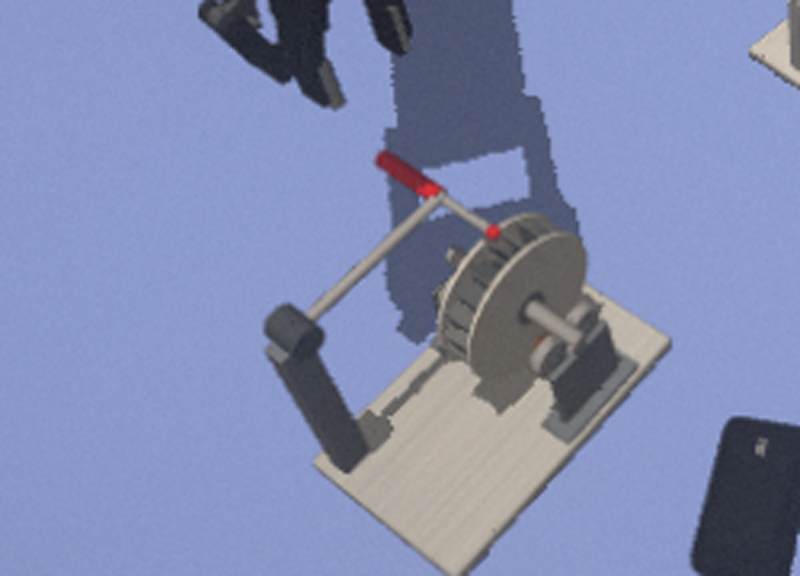

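The pointer lies level, with its tip at (494,231) in the crop, where the model puts it for 0 rad. The wheel is seated, its orange dot still at the bottom, partly behind the near roller. The gripper is clear, so I'm handing in.

```bash
python3 -c "
from rig import env
env.close_job()"
```

```text
the job is handed in; nothing more can be done
```

I carried out the whole job and handed it in at about 27.5 s of the 64 s allowed; no verdict was reported.

**What I did:**
- **Wheel to stand:** I pinched the wheel by its rim, tipped it upright in the rack and lifted it out. I lowered its axle onto the rollers and let go. It swung, and the orange dot settled at the bottom.
- **Pointer:** I gripped the red grip, swung it along its arc and pressed it against its stop (about 19 N of reaction). Then I let go and rose clear.

**Last checks:**
- **Pointer angle:** the tip in the picture is where the model puts it for 0 rad.
- **Wheel:** it is on the rollers and looks unmoved from one picture to the next. The visible edge of the dot fits straight down, but the near roller hides most of it, so I could not measure its angle exactly.
- **Robot:** it was clear of everything, with under 1 N at the wrist.
- **Bystanders:** nothing I did went near the mug, mouse or screwdriver. The last picture shows only part of the mouse and neither of the others, so I did not re-measure their positions.

**What disagreed:**
- **Wheel tilt:** the wheel hung about 0.12 rad off level in the grip and levelled as it came down on the rollers.
- **Seat position:** touchdown came about 3 mm to the +y side of the seat position I had found from the pictures. I followed the side force there until it vanished.

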